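# Hang the flour pail and hold the hopper's gate arm open

### The job

I am about to fill the flour pail: hang the empty steel pail by its fixed handle on the hook over the hopper's spout and let go of it, so that it hangs free and level. Then swing the sprung gate arm on top of the hopper all the way round to its stop and keep holding it there: finish while still holding the arm against its spring, for it flies back if let go. Leave the other kitchen things where they stand.

Things in the scene. Friction and masses are not known exactly. Their poses are not given: they have to be found in the camera images.
- pail_mid (a point): Centre of the loose steel pail, 32 mm above its underside: an open bucket 90 mm across the rim, 65 mm high, 0.17 to 0.34 kg, standing on the table. Its handle is a rigid upright arch of 8 mm round steel that does not swing, open from the top bar down to the rim.
- bail (a point): Middle of the straight top bar of the pail's handle, on its centre line, 150 mm above the pail's underside. The bar runs 42 mm either way along this point's x axis; z points up the pail. The hook must pass under the bar's middle, so grip the bar from above, some 28 mm to one side, which leaves the middle free.
- hopper: Fixed flour hopper: upright dark steel box 180 x 180 x 215 mm high, origin at the centre of its underside, z up; position and yaw vary. Its -y face has a sloping spout trough 56 mm wide, ending 70 mm out (lip underside 150 mm, top at most 202 mm above the table) and above that a hook. The gate arm is on its top.
- hook_seat (a point): Where the middle of the handle bar (centre line) rests when hung: 95 mm out from the hopper's -y face, 199 mm above the table; axes as the hopper's. The hung bar lies along the hopper's x, the pail's underside 49 mm above the table. Do not raise the bar over 230 mm above the table while over the seat: the rim would meet the spout lip.
- hook_tip (a point): Top of the hook's blunt upturned tip, 19 mm farther out (-y) than the seat, 211 mm above the table; axes as the hopper's. The hook is 8 mm round wire, straight out of the hopper's -y face, dropping slightly to the seat. The handle bar comes over the tip from outside, moving along the hopper's +y, then down.
- gate_pivot (a point): Upright axis of the gate arm, 226 mm above the table, 20 mm along +x and 60 mm along -y from the hopper's centre; axes as the hopper's. A round spring housing about 40 mm wide sits on it, up to 254 mm above the table.
- gate_peg (a point): On the axis of the upright round steel peg at the gate arm's free end, 262 mm above the table. The peg is 16 mm thick, up to 285 mm above the table, 100 mm from the pivot. The flat arm below it has its upper face 230 mm above the table. Pinch the peg from above or push it. It needs about 3 N to start and 9 N at the stop.
- gate_arm (a joint): Angle of the gate arm (rad): 0 at rest, 1.3 at its stop; it grows counterclockwise seen from above. At 0 the arm points 80 degrees counterclockwise from the hopper's +x axis (across the hopper's top), at 1.3 it points 154 degrees (towards the hopper's -x side). A spring returns it to 0 when let go.
- patila: aluminium cooking pot with two side handles, 130 mm wide without them, 62 mm high, origin at its underside; leave it
- katori: small steel bowl, 90 mm wide, 42 mm high, origin at its underside; leave it
- chakla: round wooden rolling board, 200 mm wide, 30 mm high, origin at its underside; leave it
- basket: orange plastic basket 200 x 150 x 75 mm, origin at its underside; leave it
- jar: closed glass jar, 68 mm wide, 110 mm high, on a round tray 20 mm high and 180 mm wide; origin at its underside; leave it
- belan: wooden rolling pin 300 mm long, 34 mm thick, lying along its x axis, origin on the table under its middle; leave it
There are look-alikes about, which are no part of the job. Leave any purple look-alike of the part that bears pail_mid alone.

How it is judged:
On the way, in this order (a step that is already met when the one before it is completed fails the run):
1. the pail hangs by its handle on the hook, let go (distance between bail and hook_seat below 0.03 m and height (world z) of bail above 0.188 m and angle between bail's own z axis and vertical below 0.3 rad and contact force between pail and hopper above 0.8 N and contact force between the fingers and pail below 0.1 N), for 0.3 s.
2. the gate arm is swung to its stop (value of joint gate_arm above 1.22 rad and contact force between the fingers and gate_arm above 1.5 N), for 0.5 s.
At the end, for the whole second after the job is handed in: The pail hangs by its handle's bar on the hook (bar's middle within 30 mm of the seat, bar over 188 mm high, pail within 0.3 rad of upright, its weight borne by the hook, fingers off it) and the fingers still press the gate arm (over 1.5 N) at its stop: joint above 1.22 of 1.3 rad (all of step 1 and all of step 2); the arm keeps its last pose, push and grip.
It fails at once if a bystander is moved by more than 40 mm (distance of any of patila, katori, chakla, basket, jar, belan from where it was at the start of the episode above 0.04 m).
It also fails if it takes over 59 s, if anything falls off the work surface, if the arm or the gripper's body presses on something with over 40 N, if the wrist force passes 120 N, or if a joint passes its speed limit or range.

### The arm

A 6-joint arm with a two-finger parallel gripper is mounted at the origin on the work surface. World frame = base frame: x ahead of the robot, y to its left, z up, the work surface at z = 0. Lengths are in m, angles in rad, forces in N, time in s.
With the tool pointing down it reaches from about 0.275 to 0.725 m from the base axis. Payload 5.6 kg.
Tool frame: the origin (TCP) lies where the fingers leave the gripper's body, on its centre line; the fingertips stand 73 mm ahead of it and the grasp point (between the pads) lies 54 mm ahead of it; z points along the fingers, y is the line along which they close (so a half turn about z gives the same grasp; the last joint's range is limited). The gripper opens to 85 mm and grips with 20 to 120 N. Pads are 22 mm wide; open, the fingers measure 114 mm over their backs; the gripper's body (76 mm by 85 mm) begins 54 mm behind the grasp point. The pads swing forward as they close: fully open they stand 13 mm farther back than shut.
Start: joints at [1.502, 0.255, 0.108, 0, -1.424, -0.285], TCP at [0.191, 0.516, 0.304] pointing down, gripper open.
Joint ranges: [-2.95, 2.95], [-1.21, 1.97], [-1.09, 1.5], [-2.87, 1.71], [-2.94, -0.07], [-3.05, 3.05]. Speed limits (rad/s): [2.57, 2.57, 3.14, 3.14, 3.14, 3.14].

### API

Orientations are given as a unit quaternion [w, x, y, z].
In Python, from station import ctrl gives the robot as it stands. The module is installed in compiled form; this text tells all that it offers.
- The arm moves only by the tool step_arm, never from a script. Its argument "steps" is text: rows parted by semicolons, each of 4 numbers parted by spaces: the shift along the tool's x, y, z in mm, then the turn about the tool's z in degrees. In form: x y z yaw; .... A call has 1 to 20 rows; each row is the pose to reach, as a shift and turn from the pose commanded when the call began, along the tool's axes at that moment; what a row does not reach only later rows make up. A row lasts 1/8 s, in which the tool goes at most 62.5 mm and 10.7 degrees, less where a joint would pass 70% of its speed; a pose out of reach is approached as far as the arm can. A call with a gripper value outside its range is refused whole. "hand" is the closure in counts, from 0 (fully open) to 255 (shut), set as the call begins (left out, the last holds). The fingers move at their own pace and stop on an object; "force" is the grip in N (left out, the last holds). Time passes only in rows, so rows that repeat a pose let the fingers close. It gives the time, the measured TCP pose, the force, the opening and the grip force at its end, in the units of the state.
- ctrl.get_state(): the state, without advancing time (a new reading comes with each control period).
- ctrl.read_camera(name): name is "scene" or "top" or "wrist"; returns a dict with "pixels" (480x640x3 uint8, blue, green, red), "range_z" (480x640 float32, m along the optical axis (not along the pixel's ray), 0 where there is no reading), "fov_y" (degrees; the focal length in pixels is half the picture's height over the tangent of half this angle, whatever the lens; pixels are square), "cx", "cy" (the principal point, pixels), "D" ([k1, k2, p1, p2, k3] as OpenCV has them; the pictures are not rectified), "world_from_camera" (4x4, takes a point from camera to world coordinates). Camera axes: x right, y down, z forward; pixel columns grow to the right and rows downward; lengths in m; the calibration is good to about 2 mm. A picture is of the moment at which its call begins.
- ctrl.finish_job(): hands the job in; it is judged then, once.
The state is a dict: "t": time; "joints": joint angles; "dq": joint speeds; "joint_torque": joint torques, N m; "tcp_pos": TCP position; "orientation": TCP orientation; "contact_force": force on the tool from outside, world axes, zero at the start; "torque": the same for the moment, N m; "width": opening from 0.0 (shut) to 1.0 (fully open); "grip_force": force on a finger pad.
Only numpy, scipy, OpenCV 4.12 (cv2) and the standard library are available. Lean on these libraries where they do the work, as an engineer would, in place of code of your own. Each camera call takes 0.05 s, during which the arm holds its last target. There are 200 camera calls.

## Working session

There is one attempt and no reset: what is moved stays moved. The work goes in short steps, Python scripts to look and compute and a tool call to move; the robot and the scene stay as the last step left them, time stands still between calls to the robot, and variables do not carry over. Pictures are saved under pics/ and viewed, at most 10 in all, crops included, and the job is handed in when it is done.

Besides the shell and the picture viewer there is one more tool, called after "Emit:" as a command line: name --argument value ..., lists and objects as JSON in quotes. step_arm: Moves the arm, as the interface text tells. Its arguments: {"type":"object","properties":{"steps":{"type":"string"},"hand":{"type":"number"},"force":{"type":"number"}},"required":["steps"]}

```bash
mkdir -p pics; cat > h.py <<'E'
import numpy as np, cv2
from station import ctrl
def cam(n):
    r=ctrl.read_camera(n); f=240/np.tan(np.radians(r["fov_y"])/2)
    r["K"]=np.array([[f,0,r["cx"]],[0,f,r["cy"]],[0,0,1.]]); r["D"]=np.array(r["D"],float); r["T"]=np.array(r["world_from_camera"]); return r
def cloud(r):
    v,u=np.mgrid[0:480,0:640]; p=np.stack([u,v],-1).reshape(-1,1,2).astype(np.float64)
    n=cv2.undistortPoints(p,r["K"],r["D"]).reshape(480,640,2); z=r["range_z"]
    c=np.dstack([n[...,0]*z,n[...,1]*z,z]); w=c@r["T"][:3,:3].T+r["T"][:3,3]; w[z==0]=np.nan; return w
E
python3 - <<'E'
from h import *
for n in ("scene","top"):
    r=cam(n); w=cloud(r); cv2.imwrite(f"pics/{n}0.png",r["pixels"]); np.save(n+"0.npy",w); print(n,r["T"].round(3).tolist(),r["fov_y"])
s=ctrl.get_state(); print(s["t"],s["tcp_pos"],s["orientation"],s["contact_force"],s["width"])
E
```

```text
scene [[0.771, 0.366, -0.522, 1.143], [0.637, -0.472, 0.61, -0.671], [-0.023, -0.802, -0.597, 0.841], [0.0, 0.0, 0.0, 1.0]] 54.653810261599126
top [[0.003, -0.994, 0.11, 0.393], [-1.0, -0.0, 0.022, 0.005], [-0.022, -0.11, -0.994, 1.424], [0.0, 0.0, 0.0, 1.0]] 49.89184669984868
0.1 [0.19039926 0.51566452 0.30310039] [ 8.31286808e-04  9.84388054e-01 -1.76009820e-01 -1.05806426e-04] [ 0.87456116 -0.17071532  0.78013411] 0.9993061078737545
```

View pics/scene0.png

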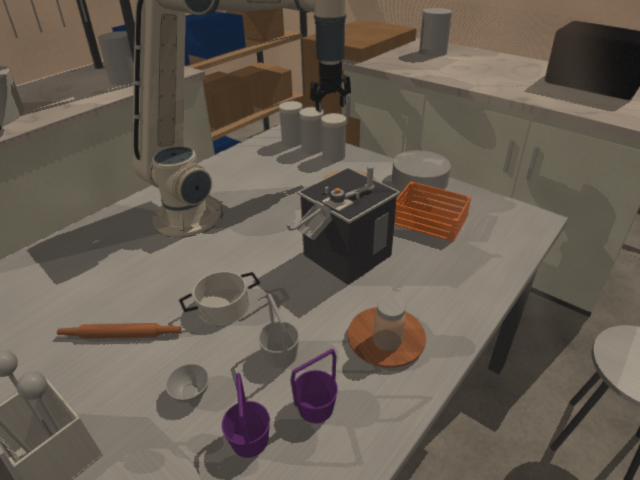

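View pics/top0.png

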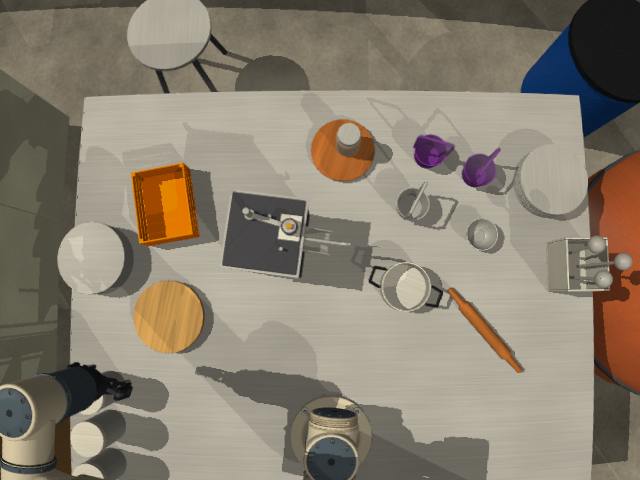

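The scene view shows the grey steel pail at (279,340) and purple pails at (246,428) and (315,393). In the top view the steel pail is at (413,204), the purple ones are at (432,150) and (479,168), the hopper is at (265,233) with its spout to the right at (325,242), and the peg is at (248,213). The grey pail is the one that fits "steel". I'll confirm it in a crop and measure.

```bash
python3 - <<'E'
from h import *
im=cv2.imread("pics/top0.png"); cv2.imwrite("pics/crop1.png",cv2.resize(im[120:310,215:515],None,fx=2.6,fy=2.6,interpolation=cv2.INTER_CUBIC))
P=[]
for n in("top","scene"):
    w=np.load(n+"0.npy"); px=cv2.imread(f"pics/{n}0.png").astype(int)
    b=(slice(170,235),slice(385,440)) if n=="top" else (slice(285,370),slice(250,310))
    q=w[b].reshape(-1,3); c=px[b].reshape(-1,3); grey=(c.max(1)-c.min(1))<40
    q=q[np.isfinite(q[:,0])&grey]
    bar=q[(q[:,2]>.135)&(q[:,2]<.17)]; rim=q[(q[:,2]>.055)&(q[:,2]<.075)]
    print(n,"bar",len(bar),bar.mean(0).round(4),bar.min(0).round(3),bar.max(0).round(3))
    if len(bar)>3:
        d=np.linalg.svd(bar[:,:2]-bar[:,:2].mean(0))[2][0]; t=(bar[:,:2]-bar[:,:2].mean(0))@d; print(" dir",d,t.min(),t.max(),"mid",bar[:,:2].mean(0)+d*(t.min()+t.max())/2,"deg",np.degrees(np.arctan2(d[1],d[0])))
    (cx,cy),rr=cv2.minEnclosingCircle(rim[:,:2].astype(np.float32)); print(" rim",len(rim),cx,cy,rr)
    ww=w.reshape(-1,3); top=ww[(np.abs(ww[:,2]-.215)<.006)&(np.abs(ww[:,1]-.13)<.25)&(ww[:,0]>.3)&(ww[:,0]<.75)]
    print(" hop",len(top),cv2.minAreaRect(top[:,:2].astype(np.float32)))
    peg=ww[(ww[:,2]>.27)&(ww[:,2]<.295)&(ww[:,0]>.35)&(ww[:,0]<.75)&(np.abs(ww[:,1]-.15)<.2)]; print(" peg",len(peg),peg.mean(0) if len(peg) else '')
    print(" pts", [ (w[v,u].round(3).tolist()) for u,v in ([(248,213),(290,227),(340,243),(413,215)] if n=="top" else [(370,172),(337,193)])])
E
```

```text
top bar 121 [ 0.6265 -0.2158  0.1532] [ 0.587 -0.241  0.135] [ 0.668 -0.191  0.16 ]
 dir [-0.86604988  0.4999576 ] -0.04786622729080923 0.0453230097687885 mid [ 0.62763921 -0.21647113] deg 150.00280505596666
 rim 161 0.6280013918876648 -0.21676598489284515 0.04630480334162712
 hop 5709 ((0.5263623595237732, 0.10487319529056549), (0.30448994040489197, 0.19110828638076782), 82.84341430664062)
 peg 46 [0.57436265 0.19308873 0.28304498]
 pts [[0.57, 0.189, 0.275], [0.541, 0.096, 0.248], [0.51, -0.02, 0.195], [0.606, -0.228, 0.002]]
scene bar 192 [ 0.6603 -0.2364  0.1512] [ 0.586 -0.31   0.136] [ 0.776 -0.196  0.157]
 dir [ 0.8883422  -0.45918203] -0.08276109828600504 0.12762882133811923 mid [ 0.6802613  -0.24674293] deg -27.334337919777774
 rim 345 0.5628869533538818 -0.18945762515068054 0.12058119475841522
 hop 2518 ((0.5238473415374756, 0.10661190748214722), (0.30316436290740967, 0.19481201469898224), 82.51819610595703)
 peg 46 [0.57590899 0.18972988 0.2797112 ]
 pts [[0.578, 0.189, 0.273], [0.55, 0.091, 0.248]]
```

View pics/crop1.png

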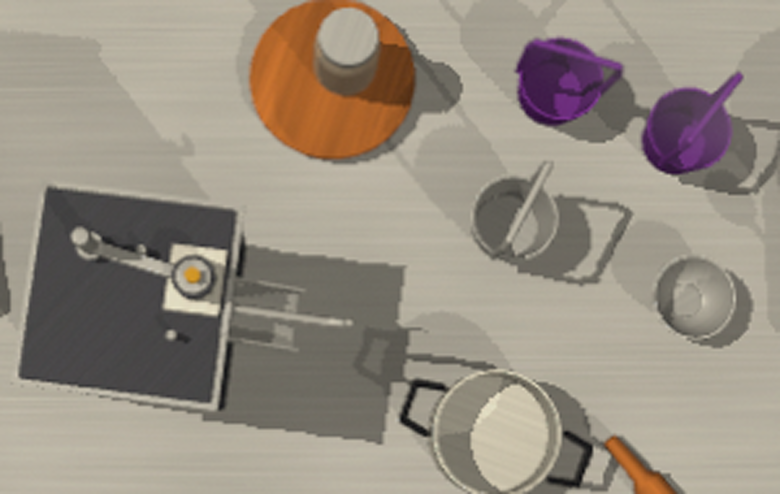

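The crop confirms it: the grey steel pail at crop (515,215) has its bar at about −30° and the purple ones are separate. Its rim radius (46 mm) and bar height (≈150 mm) match the description. Next I refine the hopper pose and work out the first move.

```bash
cat >> h.py <<'E'
from scipy.spatial.transform import Rotation as Ro
def shift(p,ang=None):
    "mm/deg row from the present TCP pose to world TCP p, with tool x at ang deg"
    s=ctrl.get_state(); w,x,y,z=s["orientation"]; R=Ro.from_quat([x,y,z,w]).as_matrix()
    d=R.T@(np.array(p)-s["tcp_pos"])*1e3; a=np.degrees(np.arctan2(R[1,0],R[0,0]))
    print("t",round(s["t"],2),"tcp",np.round(s["tcp_pos"],4),"xang",a.round(2),"down",R[:,2].round(3),"row",d.round(1), None if ang is None else round(a-ang,1))
E
python3 - <<'E'
from h import *
from scipy.optimize import minimize
w=np.load("top0.npy").reshape(-1,3); 
def box(q):
    c,b,a=cv2.minAreaRect(q[:,:2].astype(np.float32)); return np.round(c,4),np.round(b,4),a
t=w[(np.abs(w[:,2]-.215)<.005)&(np.abs(w[:,0]-.53)<.13)&(w[:,1]>.05)&(w[:,1]<.29)]
a=np.radians(-7.2)
for dz in(.003,.005):
    t=w[(np.abs(w[:,2]-.215)<dz)&(np.abs(w[:,0]-.53)<.13)&(w[:,1]>.04)&(w[:,1]<.29)]; print(len(t),np.median(t[:,2]),box(t))
    for deg in(-6,-7,-8):
        a=np.radians(deg);R=np.array([[np.cos(a),np.sin(a)],[-np.sin(a),np.cos(a)]]);q=t[:,:2]@R.T
        print(deg,np.percentile(q,[.5,99.5],axis=0).round(4).tolist(),(R.T@np.percentile(q,[.5,99.5],axis=0).mean(0)).round(4))
h=w[(w[:,2]>.17)&(w[:,2]<.225)&(np.abs(w[:,0]-.51)<.08)&(w[:,1]<.015)&(w[:,1]>-.1)]
hk=h[h[:,1]<-.01]; print(len(hk),hk[np.argsort(hk[:,1])][::max(1,len(hk)//12)].round(3).tolist())
shift([.603,-.202,.385],-30)
E
```

```text
4313 0.21508011867414045 (array([0.5328, 0.1591]), array([0.1946, 0.1908]), 82.60598754882812)
-6 [[0.4188, 0.1203], [0.6081, 0.31]] [0.5332 0.1603]
-7 [[0.4152, 0.1296], [0.6039, 0.3189]] [0.5331 0.1605]
-8 [[0.4113, 0.1384], [0.5998, 0.3278]] [0.533  0.1605]
5466 0.2151753966209955 (array([0.533 , 0.1591]), array([0.1947, 0.1912]), 82.68553924560547)
-6 [[0.4188, 0.1203], [0.6082, 0.3103]] [0.5332 0.1604]
-7 [[0.4151, 0.1295], [0.604, 0.3189]] [0.5331 0.1605]
-8 [[0.4111, 0.1382], [0.6, 0.3279]] [0.5331 0.1604]
57 [[0.506, -0.046, 0.209], [0.504, -0.044, 0.208], [0.51, -0.041, 0.212], [0.508, -0.039, 0.207], [0.504, -0.037, 0.199], [0.512, -0.035, 0.197], [0.507, -0.032, 0.195], [0.505, -0.03, 0.196], [0.507, -0.027, 0.201], [0.507, -0.023, 0.191], [0.51, -0.02, 0.195], [0.51, -0.018, 0.195], [0.512, -0.015, 0.197], [0.509, -0.013, 0.198], [0.512, -0.011, 0.198]]
t 0.1 tcp [0.1904 0.5157 0.3031] xang -20.27 down [-0.001 -0.002 -1.   ] row [635.7 530.4 -81. ] 9.7
```

Emit:
step_arm --steps "0 0 -41 0; 0 0 -81 0; 40 33 -81 2; 80 66 -81 4; 120 100 -81 6; 160 133 -81 8; 200 166 -81 9.7; 240 200 -81 9.7; 280 233 -81 9.7; 320 266 -81 9.7; 360 300 -81 9.7; 400 333 -81 9.7; 440 366 -81 9.7; 480 400 -81 9.7; 520 433 -81 9.7; 560 466 -81 9.7; 600 500 -81 9.7; 636 530 -81 9.7; 636 530 -81 9.7; 636 530 -81 9.7" --hand 0 --force 80

```text
t: 2.6
tcp_pos: [0.6035, -0.2015, 0.3843]
orientation: [-0.0, 0.966, -0.259, -0.001]
contact_force: [-0.1, 0.8, -0.1]
width: 1.003
grip_force: 0.0
```

```bash
python3 - <<'E'
from h import *
r=cam("wrist"); w=cloud(r); cv2.imwrite("pics/w1.png",r["pixels"]); np.save("w1.npy",w)
print(r["T"].round(3).tolist())
q=w.reshape(-1,3); ok=np.isfinite(q[:,0])&(q[:,2]>.142)&(q[:,2]<.165)&(np.hypot(q[:,0]-.627,q[:,1]+.216)<.06); b=q[ok]
c=r["pixels"].reshape(-1,3)[ok]; print(len(b),b.mean(0),c.mean(0))
d=np.linalg.svd(b[:,:2]-b[:,:2].mean(0),full_matrices=False)[2][0]; t=(b[:,:2]-b[:,:2].mean(0))@d; n=(b[:,:2]-b[:,:2].mean(0))@np.array([-d[1],d[0]])
print(np.degrees(np.arctan2(d[1],d[0])),t.min(),t.max(),n.min(),n.max(),"mid",b[:,:2].mean(0)+d*(t.min()+t.max())/2,np.percentile(b[:,2],[5,50,95]))
shift([.603,-.202,.206],-30)
E
```

```text
[[-0.5, -0.83, -0.249, 0.667], [-0.866, 0.479, 0.144, -0.239], [-0.0, 0.287, -0.958, 0.453], [0.0, 0.0, 0.0, 1.0]]
1406 [ 0.63151997 -0.22106014  0.15150062] [160.82147937 165.2140825  168.47510669]
151.64533064977164 -0.04419347202277705 0.04812908359390362 -0.003988205094609837 0.004011696106732696 mid [ 0.62978825 -0.22012558] [0.14919706 0.15172401 0.15328447]
t 2.65 tcp [ 0.6033 -0.201   0.385 ] xang -29.94 down [ 0.  0. -1.] row [  0.2   1.  179. ] 0.1
```

View pics/w1.png

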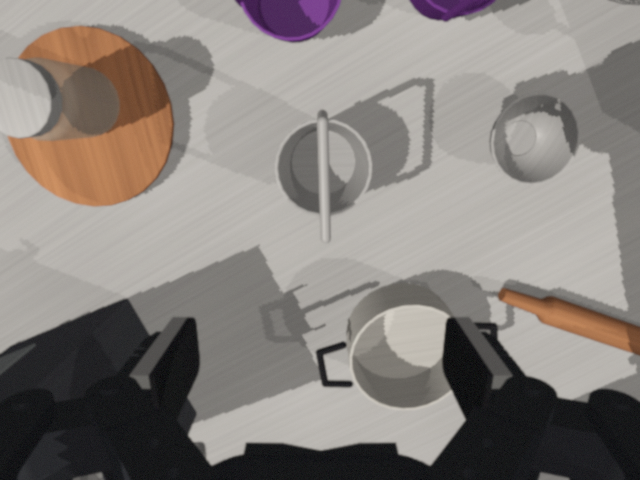

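The wrist view shows the steel pail's bar running from (323,113) to (326,240), with the patila at (405,355). The two measurements agree to 4 mm, so I go down onto the near half of the bar.

Emit:
step_arm --steps "3 3 40 -1.3; 3 3 80 -1.3; 3 3 120 -1.3; 3 3 150 -1.3; 3 3 170 -1.3; 3 3 179 -1.3; 3 3 179 -1.3; 3 3 179 -1.3"

```text
t: 3.65
tcp_pos: [0.6051, -0.2056, 0.2074]
orientation: [0.0, 0.969, -0.247, 0.001]
contact_force: [0.4, -0.6, -0.4]
width: 1.004
grip_force: 0.0
```

Emit:
step_arm --steps "0 0 0 0; 0 0 0 0; 0 0 0 0; 0 0 0 0; 0 0 0 0; 0 0 0 0; 0 0 0 0; 0 0 0 0; 0 0 0 0; 0 0 0 0" --hand 255 --force 80

```text
t: 4.9
tcp_pos: [0.6046, -0.2057, 0.206]
orientation: [0.0, 0.969, -0.248, 0.0]
contact_force: [-1.2, 0.1, 3.4]
width: 0.058
grip_force: 78.4
```

Emit:
step_arm --steps "0 0 -10 0; 0 0 -25 0; 0 0 -45 0; 0 0 -70 0; 0 0 -90 0; 0 0 -90 0; 0 0 -90 0; 0 0 -90 0"

```text
t: 5.9
tcp_pos: [0.6043, -0.2055, 0.2945]
orientation: [-0.0, 0.969, -0.248, -0.001]
contact_force: [0.2, 1.1, -2.6]
width: 0.056
grip_force: 78.1
```

```bash
cat >> h.py <<'E'
def bar(name,tag=None):
    "fit the pail's bar: points near the tool, at bar height, seen by a camera; in the world"
    r=cam(name); w=cloud(r); 
    if tag: cv2.imwrite(f"pics/{tag}.png",r["pixels"])
    s=ctrl.get_state(); q=w.reshape(-1,3); zb=s["tcp_pos"][2]-.056
    qw,x,y,z=s["orientation"]; R=Ro.from_quat([x,y,z,qw]).as_matrix(); l=(q-s["tcp_pos"])@R
    m=np.isfinite(l[:,0])&(l[:,0]>.013)&(l[:,0]<.085)&(abs(l[:,1])<.012)&(l[:,2]>.035)&(l[:,2]<.075); b=l[m]
    if len(b)<5: print(name,"few",len(b)); return w
    e=np.polyfit(b[:,0],b[:,2],1); f=np.polyfit(b[:,0],b[:,1],1)
    print(name,len(b),"tool x",b[:,0].min().round(4),b[:,0].max().round(4),"z fit slope",e.round(4),"y fit",f.round(4)); return w
E
python3 - <<'E'
from h import *
for n in("wrist","scene","top"): bar(n,n+"2")
s=ctrl.get_state(); print(s["contact_force"],s["torque"],s["tcp_pos"])
E
```

```text
wrist 5278 tool x 0.013 0.0777 z fit slope [0.0666 0.0526] y fit [-0.002   0.0006]
scene 134 tool x 0.013 0.0793 z fit slope [0.201  0.0462] y fit [-0.0013  0.0008]
top few 0
[-0.35024596 -0.23963593 -3.2229896 ] [0.0393939  0.04299805 0.02018162] [ 0.60446404 -0.2056619   0.29519523]
```

The pail is lifted with about 3 N on the wrist, bar level within a few degrees, and its middle at tool x≈31 mm. Next I carry it to a point outside the hook.

Emit:
step_arm --steps "-12 -3 0 -1; -30 -8 0 -3; -50 -13 0 -6; -70 -18 0 -9; -90 -24 0 -12; -110 -29 0 -15; -130 -34 0 -18; -150 -40 0 -20; -165 -44 0 -21.3; -173 -46 0 -21.3; -177 -47 0 -21.3; -177 -47 0 -21.3; -177 -47 0 -21.3; -177 -47 0 -21.3; -177 -47 0 -21.3"

```text
t: 7.92
tcp_pos: [0.472, -0.0797, 0.2958]
orientation: [0.0, 0.998, -0.064, -0.0]
contact_force: [0.6, -0.1, -3.1]
width: 0.059
grip_force: 78.1
```

```bash
python3 - <<'E'
from h import *
w=bar("wrist","w3"); q=w.reshape(-1,3)
s=ctrl.get_state(); R=Ro.from_quat(np.roll(s["orientation"],-1)).as_matrix(); l=(q-s["tcp_pos"])@R
m=(l[:,0]>.015)&(l[:,0]<.065)&(abs(l[:,1])<.01)&(abs(l[:,2]-.055)<.015); print("slope",np.polyfit(l[m,0],l[m,2],1))
W=bar("top","top3").reshape(-1,3)
for Q in(q,W):
    h=Q[(Q[:,2]>.185)&(Q[:,2]<.22)&(abs(Q[:,0]-.51)<.015)&(Q[:,1]<.02)&(Q[:,1]>-.06)]
    h=h[np.argsort(h[:,1])]
    for y in np.arange(-.055,.02,.006):
        k=h[abs(h[:,1]-y)<.003]
        if len(k): print(round(y,3),len(k),k[:,0].mean().round(4),np.percentile(k[:,2],90).round(4))
shift([.4788,-.0201,.280],-7.3)
E
python3 -c "
import cv2;a=cv2.imread('pics/w3.png');b=cv2.imread('pics/top3.png')[180:330,230:430];b=cv2.resize(b,(640,480))
cv2.imwrite('pics/c3.png',cv2.resize(cv2.hconcat([a,b]),(800,300)))"
```

```text
wrist 5282 tool x 0.013 0.0775 z fit slope [0.0701 0.0523] y fit [-0.0018  0.0008]
slope [0.0096837 0.0544186]
top few 0
-0.049 49 0.5063 0.2081
-0.043 339 0.5075 0.2095
-0.037 179 0.5088 0.2018
-0.031 243 0.5087 0.1963
-0.025 232 0.5092 0.1944
-0.019 259 0.5099 0.1947
-0.013 267 0.5106 0.1955
-0.007 266 0.5114 0.1966
-0.001 268 0.5122 0.1974
0.005 264 0.5129 0.1983
0.011 279 0.5138 0.1993
0.017 271 0.5145 0.2001
t 8.03 tcp [ 0.4719 -0.0796  0.2958] xang -7.38 down [-0. -0. -1.] row [ -0.8 -59.9  15.8] -0.1
```

View pics/c3.png

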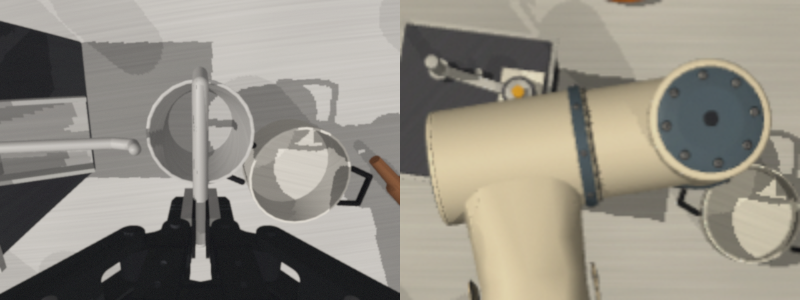

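The left panel (wrist) shows the hook tip at (135,147) pointing at the bar's middle at (200,140), with the pail level. The patila at (300,175) is clear below. I bring the bar over the tip.

Emit:
step_arm --steps "0 0 8 0; 0 0 15 0; 0 0 15 0; 0 -8 15 0; 0 -18 15 0; 0 -28 15 0; 0 -38 15 0; 0 -48 15 0; 0 -55 15 0; 0 -59 15 0; 0 -59 15 0; 0 -59 15 0; 0 -59 15 0"

```text
t: 9.65
tcp_pos: [0.4794, -0.0212, 0.2809]
orientation: [0.0, 0.998, -0.064, 0.0]
contact_force: [0.1, -0.3, -3.6]
width: 0.059
grip_force: 78.1
```

Emit:
step_arm --steps "0 0 5 0; 0 0 10 0; 0 0 14 0; 0 0 18 0; 0 0 21 0; 0 0 21 0; 0 0 21 0; 0 0 21 0"

```text
t: 10.65
tcp_pos: [0.4795, -0.021, 0.2601]
orientation: [-0.0, 0.998, -0.064, 0.0]
contact_force: [-0.1, -0.1, -3.6]
width: 0.06
grip_force: 78.1
```

Emit:
step_arm --steps "0 0 1 0; 0 0 2 0; 0 0 2 0; 0 0 2 0"

```text
t: 11.15
tcp_pos: [0.4794, -0.021, 0.2579]
orientation: [0.0, 0.998, -0.064, 0.0]
contact_force: [0.0, 0.2, -3.5]
width: 0.06
grip_force: 78.1
```

Emit:
step_arm --steps "0 0 1 0; 0 0 1 0; 0 0 1 0"

```text
t: 11.52
tcp_pos: [0.4795, -0.021, 0.2569]
orientation: [0.0, 0.998, -0.064, -0.0]
contact_force: [-0.1, 0.8, -3.2]
width: 0.056
grip_force: 78.1
```

Emit:
step_arm --steps "0 0 1 0; 0 0 1 0; 0 0 1 0"

```text
t: 11.9
tcp_pos: [0.4795, -0.021, 0.2559]
orientation: [-0.0, 0.998, -0.064, 0.0]
contact_force: [-0.5, 0.1, -3.9]
width: 0.06
grip_force: 78.1
```

Emit:
step_arm --steps "0 0 1 0; 0 0 1 0; 0 0 1 0"

```text
t: 12.28
tcp_pos: [0.4795, -0.0211, 0.2553]
orientation: [0.0, 0.998, -0.064, 0.0]
contact_force: [-1.0, 0.3, 0.8]
width: 0.055
grip_force: 78.3
```

Contact: the hook now bears the weight. I open the fingers partly, away from the spout.

Emit:
step_arm --steps "0 0 0 0; 0 0 0 0; 0 0 0 0; 0 0 0 0; 0 0 0 0; 0 0 0 0" --hand 180

```text
t: 13.02
tcp_pos: [0.4794, -0.021, 0.2549]
orientation: [0.0, 0.998, -0.064, -0.0]
contact_force: [1.1, 0.0, -0.1]
width: 0.296
grip_force: 0.0
```

```bash
python3 - <<'E'
from h import *
bar("wrist","w4"); bar("scene","s4"); shift([.479,-.021,.34])
E
python3 -c "
import cv2;a=cv2.imread('pics/w4.png');b=cv2.imread('pics/s4.png')[140:320,220:460];b=cv2.resize(b,(640,480))
cv2.imwrite('pics/c4.png',cv2.resize(cv2.hconcat([a,b]),(800,300)))"
```

```text
wrist 6612 tool x 0.013 0.0785 z fit slope [0.0094 0.0551] y fit [-0.017   0.0009]
scene 107 tool x 0.0143 0.0784 z fit slope [0.1327 0.0503] y fit [-0.0503  0.0038]
t 13.12 tcp [ 0.4794 -0.021   0.2549] xang -7.37 down [ 0.  0. -1.] row [ -0.4   0.  -85.1] None
```

View pics/c4.png

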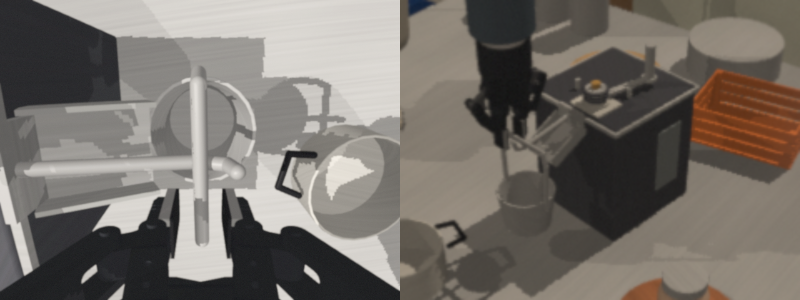

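The left panel shows the bar lying on the hook with the upturned tip outside it at (230,168), and the fingers stand clear either side. The right panel shows the pail hanging upright. Next I withdraw upwards and go to above the peg.

Emit:
step_arm --steps "0 0 -10 0; 0 0 -30 0; 0 0 -60 0; 0 0 -90 0; 0 0 -120 0; 0 0 -145 0; 7 -22 -145 10; 14 -45 -145 20; 21 -67 -145 30; 28 -90 -145 40; 35 -112 -145 50; 42 -135 -145 60; 49 -157 -145 70; 56 -180 -145 80; 62 -202 -145 90; 67 -224 -145 100; 67 -224 -145 100; 67 -224 -145 100; 67 -224 -145 100"

```text
t: 15.5
tcp_pos: [0.5745, 0.1919, 0.4006]
orientation: [0.0, -0.592, 0.806, -0.0]
contact_force: [0.3, 0.3, 0.6]
width: 0.293
grip_force: 0.0
```

```bash
python3 - <<'E'
from h import *
for n in("wrist","scene"):
    r=cam(n); q=cloud(r).reshape(-1,3); cv2.imwrite(f"pics/{n}5.png",r["pixels"])
    p=q[(q[:,2]>.25)&(q[:,2]<.292)&(np.hypot(q[:,0]-.575,q[:,1]-.192)<.03)]; 
    if len(p): print(n,len(p),p.mean(0),p.min(0),p.max(0))
    p=q[(q[:,2]>.24)&(q[:,2]<.26)&(np.hypot(q[:,0]-.545,q[:,1]-.097)<.03)]
    if len(p): print(" piv",len(p),p.mean(0),p.min(0),p.max(0))
    b=q[(q[:,2]>.14)&(q[:,2]<.21)&(np.hypot(q[:,0]-.51,q[:,1]+.024)<.05)]
shift([.5747,.1925,.313],-107.3)
print(ctrl.get_state()["joints"])
E
python3 -c "
import cv2;a=cv2.imread('pics/wrist5.png');b=cv2.imread('pics/scene5.png')[140:320,220:460];b=cv2.resize(b,(640,480))
cv2.imwrite('pics/c5.png',cv2.resize(cv2.hconcat([a,b]),(800,300)))"
```

```text
wrist 1346 [0.57304362 0.18953602 0.2764214 ] [0.5660137  0.18402882 0.2500201 ] [0.58190787 0.1999249  0.28518712]
 piv 4784 [0.54432763 0.09721436 0.24488388] [0.52497908 0.07757632 0.24004267] [0.56395247 0.11633035 0.25516588]
scene 87 [0.5765755  0.18927957 0.2704705 ] [0.56742865 0.18382238 0.25036764] [0.58326196 0.19648547 0.28794585]
 piv 117 [0.54729203 0.09289129 0.24651971] [0.525365   0.07729155 0.24011146] [0.56522076 0.11579995 0.25592574]
t 15.6 tcp [0.5745 0.1919 0.4004] xang -107.36 down [ 0.001  0.    -1.   ] row [-0.5  0.  87.4] -0.1
[ 5.80267761e-01  3.70783475e-01  5.11894425e-01  1.09831476e-04
 -1.71120700e+00 -8.83304167e-01]
```

View pics/c5.png

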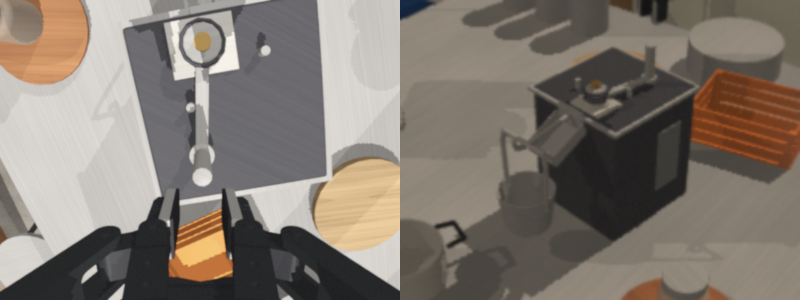

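The left panel shows the peg top at (202,176), centred between the fingers and matching the predicted position. The right panel shows the pail hanging alone and level on the hook. I go down and pinch the peg.

Emit:
step_arm --steps "0 0 0 0; 0 0 0 0; 0 0 30 0; 0 0 60 0; 0 0 80 0; 0 0 87 0; 0 0 87 0; 0 0 87 0" --hand 90

```text
t: 16.6
tcp_pos: [0.575, 0.1926, 0.3141]
orientation: [0.001, -0.592, 0.806, -0.0]
contact_force: [0.2, 0.4, -0.3]
width: 0.646
grip_force: 0.0
```

Emit:
step_arm --steps "0 0 0 0; 0 0 0 0; 0 0 0 0; 0 0 0 0; 0 0 0 0; 0 0 0 0; 0 0 0 0; 0 0 0 0" --hand 255 --force 60

```text
t: 17.6
tcp_pos: [0.5738, 0.1929, 0.3135]
orientation: [-0.0, -0.592, 0.806, 0.001]
contact_force: [-4.6, 2.2, 3.9]
width: 0.171
grip_force: 58.4
```

Emit:
step_arm --steps "0 7 0 -4; 1 14 0 -8; 4 28 0 -16; 9 41 0 -24; 15 53 0 -32; 23 64 0 -40; 33 74 0 -48; 44 83 0 -56; 56 90 0 -64; 56 90 0 -64; 56 90 0 -64"

```text
t: 18.98
tcp_pos: [0.4727, 0.1675, 0.3134]
orientation: [-0.002, 0.929, -0.371, 0.0]
contact_force: [2.0, 6.9, 0.6]
width: 0.172
grip_force: 59.5
```

Emit:
step_arm --steps "5 2 0 -3; 5 2 0 -3; 5 2 0 -3"

```text
t: 19.35
tcp_pos: [0.4733, 0.1665, 0.3133]
orientation: [-0.005, 0.939, -0.345, -0.002]
contact_force: [-10.3, 19.9, 7.1]
width: 0.171
grip_force: 60.3
```

The last rows were in the newly turned tool frame, so they pulled the peg inward instead of along the arc. I correct that and go on along the arc.

Emit:
step_arm --steps "-3 1 0 0; -5 3 0 0; -5 6 0 -2; -5 9 0 -3.5; -4.6 12 0 -5.5; -4.4 15 0 -7; -4.4 15 0 -7; -4.4 15 0 -7"

```text
t: 20.35
tcp_pos: [0.4632, 0.1555, 0.3134]
orientation: [-0.004, 0.958, -0.288, 0.002]
contact_force: [6.7, 10.5, -3.0]
width: 0.174
grip_force: 59.4
```

```bash
python3 - <<'E'
from h import *
s=ctrl.get_state(); d=np.array(s["tcp_pos"])[:2]-[.5445,.097]; print(s["contact_force"],s["torque"],"r",np.hypot(*d),"ang",np.degrees(np.arctan2(d[1],d[0])),"need 147.2"); shift([.461,.151,.313],-32.8)
E
```

```text
[ 6.66616996 10.46847556 -2.99936674] [ 3.22643008 -2.08359729  0.36927577] r 0.10012040188818655 ang 144.26731009522933 need 147.2
t 20.35 tcp [0.4632 0.1555 0.3134] xang -33.43 down [ 0.005  0.006 -1.   ] row [0.6 5.  0.4] -0.6
```

Emit:
step_arm --steps "0 2 0 0; 0 4 0 -1; 0 4 0 -1; 0 4 0 -1"

```text
t: 20.85
tcp_pos: [0.4613, 0.1527, 0.3134]
orientation: [-0.004, 0.96, -0.279, 0.002]
contact_force: [7.2, 12.6, -2.8]
width: 0.171
grip_force: 59.5
```

```bash
python3 - <<'E'
from h import *
s=ctrl.get_state(); d=np.array(s["tcp_pos"])[:2]-[.5445,.097]; print(s["contact_force"],"r",np.hypot(*d),"ang",np.degrees(np.arctan2(d[1],d[0])))
E
```

```text
[ 7.16249625 12.64497973 -2.78608064] r 0.10011186888202749 ang 146.19155696377516
```

Emit:
step_arm --steps "0 2 0 -1; 0 4 0 -2; 0 4 0 -2; 0 4 0 -2"

```text
t: 21.35
tcp_pos: [0.46, 0.1507, 0.3134]
orientation: [-0.006, 0.965, -0.262, 0.003]
contact_force: [11.9, 16.2, -4.9]
width: 0.171
grip_force: 59.9
```

```bash
python3 - <<'E'
from h import *
for n in ("scene","top"):
    r=cam(n); q=cloud(r).reshape(-1,3); cv2.imwrite(f"pics/{n}6.png",r["pixels"])
s=ctrl.get_state(); d=np.array(s["tcp_pos"])[:2]-[.5445,.097]; print(s["contact_force"],"r",np.hypot(*d),"ang",np.degrees(np.arctan2(d[1],d[0])))
a=cv2.resize(cv2.imread('pics/scene6.png')[140:320,220:460],(640,480));b=cv2.resize(cv2.imread('pics/top6.png')[180:330,210:410],(640,480))
cv2.imwrite('pics/c6.png',cv2.resize(cv2.hconcat([a,b]),(800,300)))
E
```

```text
[11.28113971 16.83638868 -6.13808567] r 0.10012988720441778 ang 147.55751343260687
```

View pics/c6.png

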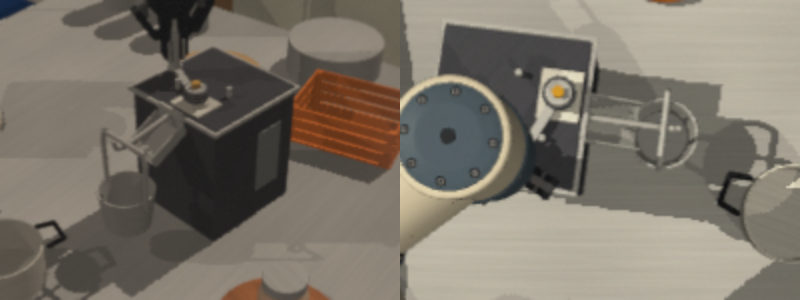

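The left panel shows the pail hanging level on the hook. The right panel shows the gate arm swung against its stop pin at (541,138), bar across the hook at (665,130). The angle is 147.5°, where 147.2° was expected, and the force has risen to about 20 N, so the arm is on its stop. I hold there and hand in.

Emit:
step_arm --steps "0 0 0 0; 0 0 0 0; 0 0 0 0; 0 0 0 0; 0 0 0 0; 0 0 0 0; 0 0 0 0; 0 0 0 0"

```text
t: 22.45
tcp_pos: [0.46, 0.1507, 0.3134]
orientation: [-0.006, 0.965, -0.262, 0.003]
contact_force: [11.0, 17.4, -6.1]
width: 0.167
grip_force: 59.9
```

```bash
python3 -c "
from station import ctrl
s=ctrl.get_state();print(s['t'],s['contact_force'],s['grip_force'],s['tcp_pos']);print(ctrl.finish_job())"
```

```text
22.45 [11.022641   17.43746189 -6.13793165] 59.933568835258484 [0.46001567 0.15072124 0.31342706]
the job is handed in; nothing more can be done
None
```

The steel pail hangs free and level on the hook, and the gripper is still holding the gate arm against its stop; I handed the job in at 22.5 s, and no verdict was returned.

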